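# Put the benched gearbox into third

### The job

The gearbox on the fitting bench has been left with its gear lever in the left-hand leg of the H gate. Put it into third for the bench check: push the lever with the fingers to neutral, across into the right-hand leg, then fully forward (away from you, towards the splined input shaft) until it is home, without dropping into fourth on the way. Push with ordinary hand pressure, never gripping or forcing the lever, and leave the loose parts and tools where they are.

Things in the scene. Friction and masses are not known exactly. Their poses are not given: they have to be found in the camera images.
- gearbox: Cast gearbox on two timber blocks, fixed. Origin on the bench under the lever's pivot and the gate's centre; x is forward (to the round flange and splined input shaft), y left, z up. In all it covers x -153 to +164, y -90 to +90 mm; case 120 mm wide, top cover at z 122 mm; flange (x 80 to 112 mm) reaches z 152 mm. A turret (x -50 to 50, y -45 to 45 mm) on the cover carries the gate plate.
- gate_centre (a point): Middle of the H gate on the top face of the 6 mm gate plate, 156 mm above the bench, axes as the gearbox. Slots 16 mm wide: legs along x, centred at y +15 (left) and -15 mm (right), x -24 to +24 mm; the cross slot at x = 0 is neutral. The webs between the legs have round noses (7 mm radius) that lead the lever in. Left leg: first forward, second back; right leg: third forward, fourth back.
- gear_lever: The gear lever: straight steel stem 11 mm thick with a black ball knob, 38 mm in diameter, centred 170 mm from the pivot. Origin at the pivot, 86 mm above the bench on the gearbox's z axis; its z axis runs up the stem. It only tips, on two hinges; it cannot lift or turn.
- knob (a point): Centre of the ball knob (38 mm in diameter), 256 mm above the bench when upright, 4 to 10 mm lower in the slots. In the gearbox's frame it lies at x = 170 mm * sin(lever_fore), y = -170 mm * cos(lever_fore) * sin(lever_across).
- lever_across (a joint): Sideways tip of the lever (rad): 0 upright, plus to the right. About +0.22 in the middle of the right-hand leg, -0.22 in the left-hand leg, with about 0.03 of play; 0.01 rad is 1.7 mm at the knob. Friction holds it where it is left; 2 to 3 N at the knob moves it.
- lever_fore (a joint): Fore-and-aft tip of the lever (rad): 0 neutral, plus forward. Stops at +0.25 in first and third, -0.25 in second and fourth (42 mm at the knob). Friction holds it where it is left; 3 to 4 N at the knob moves it. Starts from -0.22 to +0.22. The lever passes across only near neutral (within about 0.04; the round noses lead it in from about 0.08).
- oil_bottle: Bystander: grey oil bottle with a spout, standing, 62 mm in diameter, 172 mm high; origin under its middle.
- stub_shaft: Bystander: stepped steel shaft standing on its 48 mm wide end, 110 mm high; origin under its middle.
- bolt_tin: Bystander: open metal tin, 72 mm across the rim, 62 mm high; origin under its middle.
- spur_gear: Bystander: steel spur gear lying flat, 72 mm in diameter, hub 32 mm high; origin under its middle.
- bearing: Bystander: bearing ring lying flat, 62 mm outside, 30 mm bore, 16 mm high; origin under its middle.
- flat_file: Bystander: flat file with black handle, lying, 345 mm long, 28 mm high at the handle; origin near its middle, on the bench; x towards the point.
- spanner: Bystander: steel spanner lying flat, 220 mm long; origin under its middle, x along it.
- hammer: Bystander: hammer lying flat, 260 mm long with a wooden handle, 26 mm high; origin under its middle, x towards the head.

How it is judged:
By the outcome, as a careful person would: the job done as asked, in the order asked, and still so for the second after the job is handed in, with the robot touching nothing.
It also fails if it takes over 51 s, if anything falls off the work surface, if the arm or the gripper's body presses on something with over 40 N, if the wrist force passes 120 N, or if a joint passes its speed limit or range.

### The arm

A 6-joint arm with a two-finger parallel gripper is mounted at the origin on the work surface. World frame = base frame: x ahead of the robot, y to its left, z up, the work surface at z = 0. Lengths are in m, angles in rad, forces in N, time in s.
With the tool pointing down it reaches from about 0.2 to 0.875 m from the base axis. Payload 3.4 kg.
Tool frame: the origin (TCP) lies at the very end of the fingers, on their centre line; the grasp point (between the pads) lies 19 mm behind it; z points along the fingers, y is the line along which they close (so a half turn about z gives the same grasp; the last joint's range is limited). The gripper opens to 94 mm and grips with 3 to 60 N. Pads are 16 mm wide; open, the fingers measure 119 mm over their backs; the gripper's body (75 mm by 177 mm) begins 78 mm behind the grasp point.
Start: joints at [-1.407, 0.276, 1.505, -0, 1.361, -0.121], TCP at [0.162, -0.552, 0.205] pointing down, gripper open.
Joint ranges: [-2.89, 2.89], [-0.75, 2.08], [0.22, 2.7], [-1.18, 4.32], [0.11, 2.71], [-2.7, 2.7]. Speed limits (rad/s): [2.57, 2.57, 3.14, 3.14, 3.14, 3.14].

### API

Orientations are given as a 3x3 rotation matrix whose columns are the frame's x, y, z axes.
In Python, from station import env, capture gives the robot as it stands. The module is installed in compiled form; this text tells all that it offers.
- The arm moves only by the shell command python3 -m crank 'ROWS'. ROWS is JSON, a list that holds one entry, the list of rows, each a list of 7 numbers: the shift along the world's x, y, z scaled (see below), then the turn, a rotation vector about the world's x, y, z scaled (see below), then the closure, from -1 (fully open) to 1 (shut), so that 0 is half open. A call has 1 to 12 rows; each row is the pose to reach, as a shift and turn from the pose commanded when the call began; what a row does not reach only later rows make up. The controller multiplies each number of a shift by 10 cm and each number of a turn by pi/2 rad. A row lasts 1/8 s, in which the tool goes at most 62.5 mm and 10.7 degrees, less where a joint would pass 70% of its speed; a pose out of reach is approached as far as the arm can. A call with a number of a shift or a turn outside -1 to 1 is refused whole. A call with a gripper value outside its range is refused whole. The fingers move at their own pace and stop on an object; the grip force is fixed at half the most. Time passes only in rows, so rows that repeat a pose let the fingers close. It gives the time, the measured TCP pose, the force, the opening and the grip force at its end, in the units of the state.
- env.state(): the state, without advancing time (a new reading comes with each control period).
- capture(name): name is "side" or "top" or "wrist"; returns a dict with "image" (420x560x3 uint8, blue, green, red), "fovy" (degrees; the focal length in pixels is half the picture's height over the tangent of half this angle, whatever the lens; pixels are square), "cx", "cy" (the principal point, pixels), "cam_to_world" (4x4, takes a point from camera to world coordinates). Camera axes: x right, y down, z forward; pixel columns grow to the right and rows downward; lengths in m; the calibration is good to about 2 mm. The wrist camera is an equidistant fisheye: a pixel r from the principal point sees the ray r / f radians off the axis. A picture is of the moment at which its call begins. There is no depth.
- env.close_job(): hands the job in; it is judged then, once.
The state is a dict: "time": time; "joint_positions": joint angles; "joint_velocities": joint speeds; "joint_efforts": joint torques, N m; "tool_pos": TCP position; "orientation": TCP orientation; "force": force on the tool from outside, world axes, zero at the start; "moment": the same for the moment, N m; "opening": finger opening in m; "grasp_force": force on a finger pad.
Only numpy, scipy, OpenCV 4.12 (cv2) and the standard library are available. Lean on these libraries where they do the work, as an engineer would, in place of code of your own. Each camera call takes 0.05 s, during which the arm holds its last target. There are 200 camera calls.

## Working session

There is one attempt and no reset: what is moved stays moved. The work goes in short steps, Python scripts to look and compute and a shell command to move; the robot and the scene stay as the last step left them, time stands still between calls to the robot, and variables do not carry over. Pictures are saved under pics/ and viewed, at most 10 in all, crops included, and the job is handed in when it is done.

```bash
mkdir -p pics
cat > h.py <<'E'
import numpy as np,cv2
from station import env,capture
def cap(n,f):
    c=capture(n); cv2.imwrite(f'pics/{f}.png',c['image']); np.savez(f'{f}.npz',**c); return c
def proj(c,P):
    T=np.array(c['cam_to_world']);p=np.linalg.inv(T)@np.r_[P,1]
    f=210/np.tan(np.radians(float(c['fovy']))/2)
    return f*p[0]/p[2]+c['cx'],f*p[1]/p[2]+c['cy']
def ray(c,u,v):
    T=np.array(c['cam_to_world']);f=210/np.tan(np.radians(float(c['fovy']))/2)
    d=T[:3,:3]@np.array([(u-c['cx'])/f,(v-c['cy'])/f,1]);return T[:3,3],d/np.linalg.norm(d)
def onz(c,u,v,z):
    o,d=ray(c,u,v);return o+d*(z-o[2])/d[2]
def tri(c1,p1,c2,p2):
    o1,d1=ray(c1,*p1);o2,d2=ray(c2,*p2)
    s=np.linalg.lstsq(np.c_[d1,-d2],o2-o1,rcond=None)[0]
    a,b=o1+s[0]*d1,o2+s[1]*d2;return (a+b)/2,np.linalg.norm(a-b)
E
python3 - <<'E'
from h import *
a=cap('top','top0');b=cap('side','side0')
for c in(a,b):print(c['fovy'],c['cx'],c['cy'],np.round(c['cam_to_world'],3).tolist())
print(env.state())
E
```

```text
43.39630341858465 281.71800025374625 210.84790519987294 [[-0.017, -0.981, 0.194, 0.224], [-1.0, 0.022, 0.022, -0.011], [-0.026, -0.194, -0.981, 1.743], [0.0, 0.0, 0.0, 1.0]]
55.3918459298362 280.91563370693694 205.37224868888322 [[-0.822, -0.366, 0.437, 0.038], [-0.57, 0.544, -0.616, 0.693], [-0.013, -0.755, -0.655, 0.898], [0.0, 0.0, 0.0, 1.0]]
{'time': 0.1, 'joint_positions': array([-1.40700964e+00,  2.76558682e-01,  1.50595867e+00, -6.41698474e-06,
        1.36069419e+00, -1.20977065e-01]), 'joint_velocities': array([-0.00025024, -0.00156454, -0.00386206,  0.00099519, -0.00025202,
       -0.00112232]), 'joint_efforts': array([ 1.45582002e-03, -4.05454731e+01, -2.37780082e+01,  7.02884467e-02,
        2.99207121e-02, -4.19869161e-05]), 'tool_pos': array([ 0.16146093, -0.55136197,  0.20469495]), 'orientation': array([[ 9.59727697e-01,  2.80931796e-01, -2.70160154e-04],
       [ 2.80931863e-01, -9.59726388e-01,  1.59619826e-03],
       [ 1.89143015e-04, -1.60781227e-03, -9.99998690e-01]]), 'force': array([-0.31658592, -0.46280139, -0.23904036]), 'moment': array([0.01972987, 0.02850634, 0.02126988]), 'grasp_force': 0.0, 'opening': 0.09399301787298871}
```

View pics/top0.png

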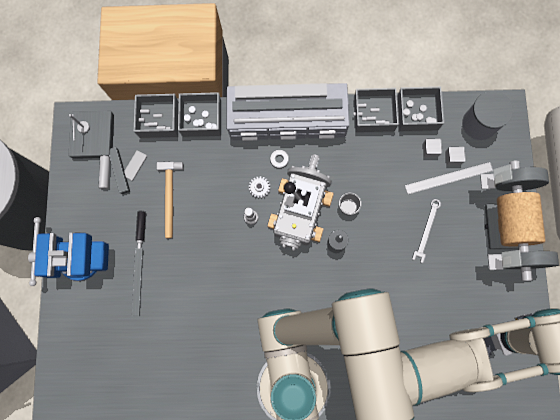

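View pics/side0.png

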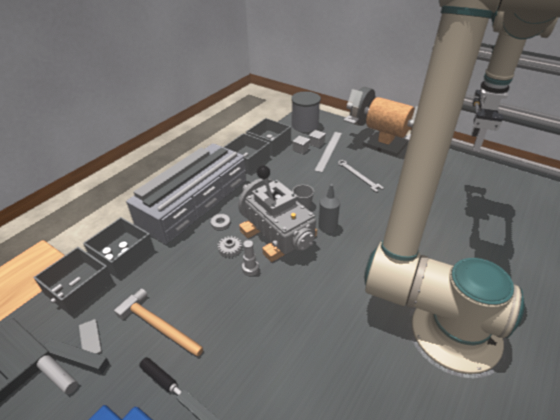

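Run:
```python
from h import *
a=cv2.imread('pics/top0.png')[140:260,230:370];b=cv2.imread('pics/side0.png')[155:275,210:350]
cv2.imwrite('pics/c0.png',cv2.resize(a,None,fx=5,fy=5,interpolation=cv2.INTER_CUBIC))
cv2.imwrite('pics/c1.png',cv2.resize(b,None,fx=5,fy=5,interpolation=cv2.INTER_CUBIC))
```

```text
(no output)
```

View pics/c0.png

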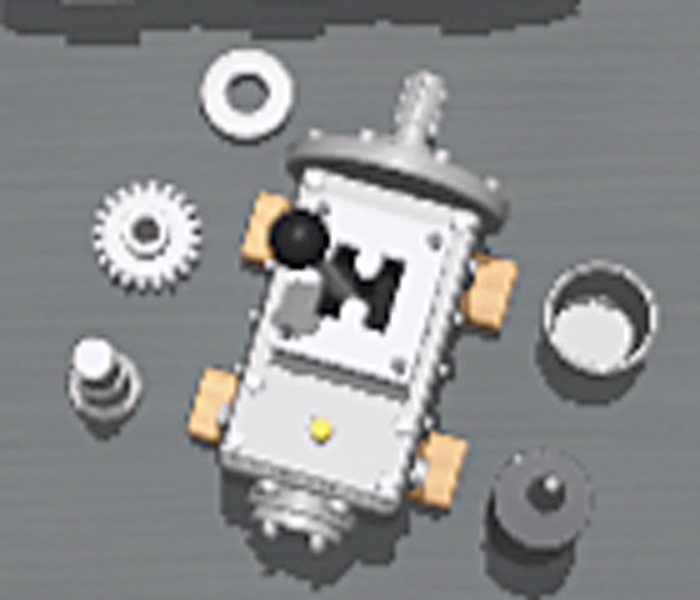

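View pics/c1.png

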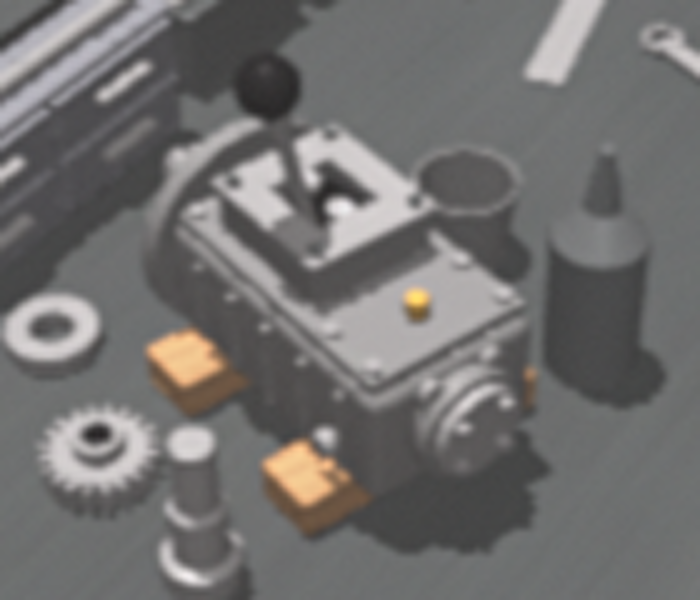

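The top crop shows the knob at (299,238) and gate-plate screws at (323,207), (435,240) and (398,365), so the gate centre is about (361,288). The side crop shows the knob at (267,86) and screws at (235,182), (333,132), (418,202) and (313,262). The lever is in first (left, forward).

Run:
```python
from h import *
a=dict(np.load('top0.npz'));b=dict(np.load('side0.npz'))
A=lambda u,v:((u+.5)/5-.5+230,(v+.5)/5-.5+140)
B=lambda u,v:((u+.5)/5-.5+210,(v+.5)/5-.5+155)
k,e=tri(a,A(299,238),b,B(267,86));print('knob',k,e)
s=[]
for p,q in [((323,207),(235,182)),((435,240),(333,132)),((398,365),(418,202)),((285,335),(313,262))]:
    t=onz(a,*A(*p),.156);u=onz(b,*B(*q),.156);print(t,u);s.append((t+u)/2)
s=np.array(s);c=s.mean(0);f=(s[0]+s[1]-s[2]-s[3])[:2];l=(s[0]+s[3]-s[1]-s[2])[:2]
print(onz(a,*A(365,290),.156))
y1=np.arctan2(f[1],f[0]);y2=np.arctan2(-l[0],l[1]);print(c,y1,y2,np.linalg.norm(f)/2,np.linalg.norm(l)/2)
for z,p in ((.122,(320,430)),(.11,(425,85))):print(onz(a,*A(*p),z))
y=(y1+y2)/2;R=np.array([[np.cos(y),-np.sin(y)],[np.sin(y),np.cos(y)]])
print('knob in gb',R.T@(k[:2]-c[:2]),k[2]);print(R)
for n,p,z in(('bottle',(548,490),.172),('shaft',(97,358),.11),('tin',(600,310),.062)):
  w=onz(a,*A(*p),z);print(n,w,R.T@(w[:2]-c[:2]))
```

```text
knob [ 0.58875095 -0.00152953  0.25296312] 9.786364158878661e-05
[ 0.63191615 -0.01615022  0.156     ] [ 0.62986498 -0.01830368  0.156     ]
[ 0.60926281 -0.0848032   0.156     ] [ 0.60971646 -0.09022033  0.156     ]
[ 0.53118301 -0.05983003  0.156     ] [ 0.52978595 -0.0630869   0.156     ]
[0.55148586 0.00894429 0.156     ] [0.54960223 0.01432347 0.156     ]
[ 0.57864543 -0.04083309  0.156     ]
[ 0.58035218 -0.03864083  0.156     ] -0.33186468753962134 -0.28149243357656684 0.08427413710951394 0.07462570176100307
[ 0.49764165 -0.0112537   0.122     ]
[ 0.72299513 -0.08361168  0.11      ]
knob in gb [-0.00319678  0.03791527] 0.2529631242573529
[[ 0.95334155  0.30189384]
 [-0.30189384  0.95334155]]
bottle [ 0.44981017 -0.14701684  0.172     ] [-0.09173307 -0.14272919]
shaft [0.54882478 0.12857624 0.11      ] [-0.08053818  0.14989705]
tin [ 0.58280992 -0.19475376  0.062     ] [ 0.0494726  -0.14808698]
```

The lever is in the left leg, already near neutral (knob at gearbox x ≈ -3 mm, y ≈ +38 mm, yaw ≈ -0.31). I'll move the closed fingers to the knob's left, staying high.

```bash
python3 -m crank '[[[0.2,0.3,0.6,0,0,-0.03,1],[0.74,1,1,0,0,-0.063,1],[0.74,1,1,0,0,-0.063,1]]]'
python3 -m crank '[[[0.37,0.5,0.2,0,0,-0.03,1],[0.74,1,0.2,0,0,-0.063,1],[0.74,1,0.2,0,0,-0.063,1]]]'
python3 -m crank '[[[0.37,0.5,0,0,0,-0.03,1],[0.74,1,0,0,0,-0.063,1],[0.74,1,0,0,0,-0.063,1]]]'
python3 -m crank '[[[0.37,0.5,0,0,0,-0.03,1],[0.74,1,0,0,0,-0.063,1],[0.74,1,0,0,0,-0.063,1]]]'
```

```text
time: 0.48
tool_pos: [0.2366, -0.4505, 0.3069]
orientation: [[0.983, 0.185, 0.001], [0.185, -0.983, -0.001], [0.001, 0.001, -1.0]]
force: [0.5, 0.4, 0.8]
opening: 0.0672
grasp_force: 0.0
time: 0.85
tool_pos: [0.3113, -0.3485, 0.326]
orientation: [[0.996, 0.093, 0.001], [0.093, -0.996, 0.0], [0.001, -0.0, -1.0]]
force: [-0.6, -0.6, -0.1]
opening: 0.0375
grasp_force: 0.0
time: 1.23
tool_pos: [0.3849, -0.2494, 0.3251]
orientation: [[1.0, -0.006, -0.0], [-0.006, -1.0, 0.001], [-0.0, -0.001, -1.0]]
force: [-0.3, -0.3, -0.1]
opening: 0.0075
grasp_force: 0.0
time: 1.6
tool_pos: [0.4588, -0.1506, 0.3248]
orientation: [[0.994, -0.106, -0.001], [-0.106, -0.994, 0.001], [-0.001, -0.001, -1.0]]
force: [0.4, -0.5, -0.1]
opening: 0.0001
grasp_force: 0.0
```

```bash
python3 -m crank '[[[0.37,0.5,0,0,0,-0.03,1],[0.74,1,0,0,0,-0.063,1],[0.74,1,0,0,0,-0.063,1]]]'
python3 -m crank '[[[0.37,0.5,0,0,0,-0.03,1],[0.74,1,0,0,0,-0.063,1],[0.74,1,0,0,0,-0.063,1],[0.74,1,-0.4,0,0,-0.063,1],[0.74,1,-0.8,0,0,-0.063,1],[0.74,1,-0.8,0,0,-0.063,1]]]'
python3 - <<'E'
from h import *
a=cap('top','top1');b=cap('side','side1');w=cap('wrist','w1')
i=a['image'][140:260,230:370];j=b['image'][135:255,210:350]
cv2.imwrite('pics/c2.png',np.vstack([np.hstack([cv2.resize(x,(400,343),interpolation=cv2.INTER_CUBIC) for x in(i,j)])[:300*2]]))
E
```

```text
time: 1.98
tool_pos: [0.5329, -0.0517, 0.3244]
orientation: [[0.979, -0.205, -0.001], [-0.205, -0.979, -0.0], [-0.001, 0.0, -1.0]]
force: [0.2, -0.3, -0.3]
opening: 0.0004
grasp_force: 0.0
time: 2.72
tool_pos: [0.6026, 0.0447, 0.2425]
orientation: [[0.952, -0.306, -0.008], [-0.306, -0.952, -0.002], [-0.007, 0.004, -1.0]]
force: [-0.1, -0.2, 0.1]
opening: 0.0005
grasp_force: 0.0
```

View pics/c2.png

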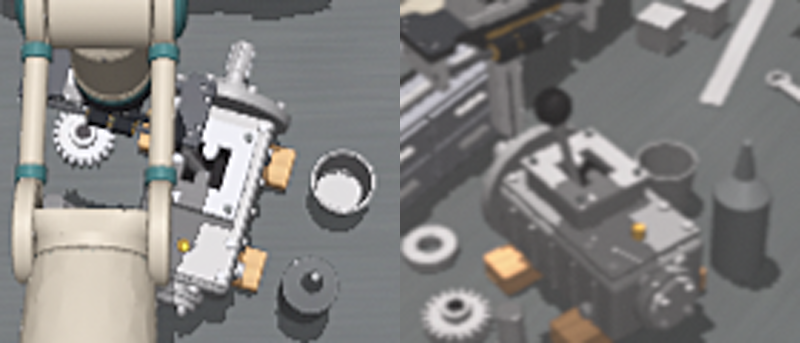

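View pics/w1.png

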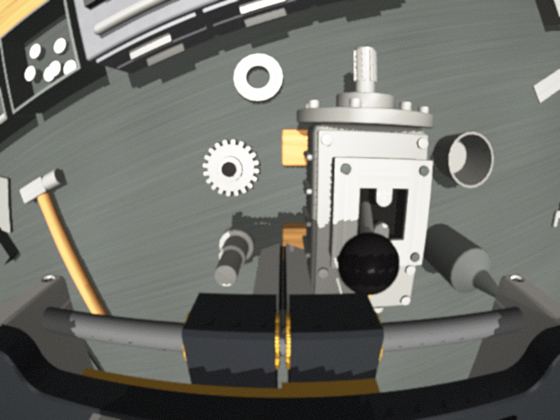

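Wrist picture: knob at (368,262), H front corners at about (361,189) and (408,189), screws at (345,170), (424,170) and (415,257). I'll cross-check with the fisheye model.

Run:
```python
from h import *
c=dict(np.load('w1.npz'));T=c['cam_to_world'];f=210/np.tan(np.radians(float(c['fovy']))/2)
def wz(u,v,z):
    d=np.array([u-c['cx'],v-c['cy']]);r=np.hypot(*d);t=r/f
    x=T[:3,:3]@np.r_[np.sin(t)*d/r,np.cos(t)];o=T[:3,3];return o+x*(z-o[2])/x[2]
y=-.31;R=np.array([[np.cos(y),-np.sin(y)],[np.sin(y),np.cos(y)]]);g=np.array([.580,-.0385])
for n,u,v,z in(('knob',368,262,.2525),('FL',361,189,.156),('FR',408,189,.156),('sFL',345,170,.156),('sFR',424,170,.156),('sBR',415,257,.156),('tcp?',283,295,.2425),('shaft',366,48,.09)):
    p=wz(u,v,z);print(n,p.round(4),(R.T@(p[:2]-g)).round(4))
t=env.state()['tool_pos'];print(t,R.T@(t[:2]-g));print(T.round(3))
```

```text
knob [ 0.5888 -0.0023  0.2525] [-0.0026  0.0371]
FL [ 0.6082 -0.0262  0.156 ] [0.0231 0.0203]
FR [ 0.5954 -0.0684  0.156 ] [ 0.0238 -0.0238]
sFL [ 0.6283 -0.0171  0.156 ] [0.0394 0.0351]
sFR [ 0.6077 -0.0877  0.156 ] [ 0.0414 -0.0384]
sBR [ 0.528  -0.0626  0.156 ] [-0.0421 -0.0388]
tcp? [0.5786 0.0544 0.2425] [-0.0297  0.088 ]
shaft [ 0.7349 -0.0874  0.09  ] [0.1624 0.0006]
[0.60635029 0.0461944  0.24753611] [-0.00074249  0.08869571]
[[-0.306 -0.919 -0.25   0.679]
 [-0.952  0.295  0.079  0.023]
 [ 0.001  0.263 -0.965  0.427]
 [ 0.     0.     0.     1.   ]]
```

Wrist and side estimates agree: knob about 3 mm behind neutral, fingers at y = +89 mm. Pushing across to the right.

```bash
python3 -m crank '[[[-0.03,-0.09,-0.04,0,0,0,1],[-0.05,-0.16,-0.04,0,0,0,1],[-0.07,-0.22,-0.04,0,0,0,1],[-0.09,-0.28,-0.04,0,0,0,1],[-0.11,-0.34,-0.04,0,0,0,1],[-0.13,-0.41,-0.04,0,0,0,1],[-0.15,-0.48,-0.04,0,0,0,1]]]'
python3 -m crank '[[[-0.02,-0.06,0,0,0,0,1],[-0.04,-0.12,0,0,0,0,1]]]'
```

```text
time: 3.75
tool_pos: [0.5904, -0.0003, 0.2415]
orientation: [[0.953, -0.304, -0.0], [-0.304, -0.953, -0.0], [-0.0, 0.0, -1.0]]
force: [1.8, 2.8, 1.6]
opening: 0.0002
grasp_force: 1.2
time: 4.0
tool_pos: [0.5863, -0.0125, 0.2413]
orientation: [[0.953, -0.304, -0.0], [-0.304, -0.953, -0.0], [-0.0, 0.0, -1.0]]
force: [1.3, 2.6, 1.6]
opening: 0.0008
grasp_force: 1.0
```

```bash
python3 -m crank '[[[-0.02,-0.06,0,0,0,0,1],[-0.04,-0.12,0,0,0,0,1],[-0.06,-0.18,0,0,0,0,1]]]'
python3 -m crank '[[[-0.015,-0.05,0,0,0,0,1],[-0.03,-0.1,0,0,0,0,1]]]'
python3 -m crank '[[[-0.005,-0.015,0,0,0,0,1],[-0.01,-0.03,0,0,0,0,1]]]'
python3 - <<'E'
from h import *
w=cap('wrist','w2');cv2.imwrite('pics/w2c.png',cv2.resize(w['image'][100:360,240:500],(600,600),interpolation=cv2.INTER_CUBIC))
E
```

```text
time: 4.38
tool_pos: [0.5804, -0.0304, 0.2414]
orientation: [[0.953, -0.304, -0.0], [-0.304, -0.953, -0.0], [-0.0, 0.0, -1.0]]
force: [1.3, 2.5, 1.4]
opening: 0.0006
grasp_force: 0.9
time: 4.62
tool_pos: [0.5772, -0.0402, 0.2411]
orientation: [[0.953, -0.304, -0.001], [-0.304, -0.953, 0.0], [-0.001, 0.0, -1.0]]
force: [1.3, 1.9, -1.7]
opening: 0.0003
grasp_force: 0.8
time: 4.88
tool_pos: [0.5763, -0.0429, 0.2412]
orientation: [[0.953, -0.304, -0.001], [-0.304, -0.953, 0.0], [-0.001, 0.0, -1.0]]
force: [1.0, 2.0, -0.4]
opening: 0.0007
grasp_force: 0.8
```

View pics/w2c.png

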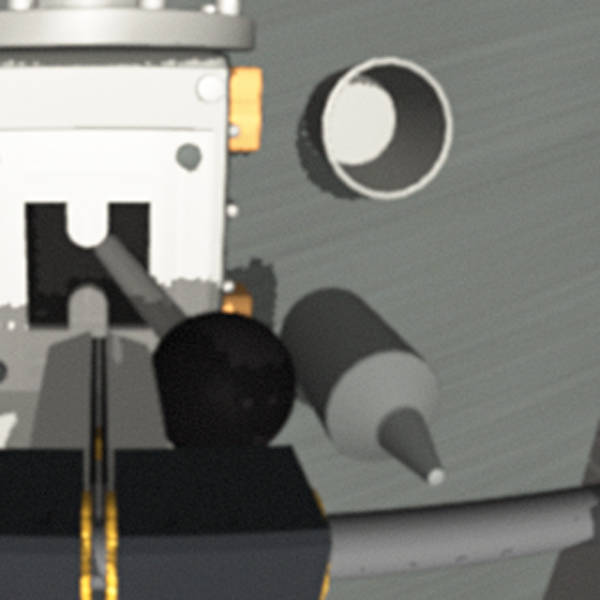

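The knob, at crop (226,383), is now right of centre, with the stem in the cross slot towards the right leg. I'll work out its position and the route round behind it.

Run:
```python
from h import *
c=dict(np.load('w2.npz'));T=c['cam_to_world'];f=210/np.tan(np.radians(float(c['fovy']))/2)
d=np.array([240+226*.4333-c['cx'],100+383*.4333-c['cy']]);r=np.hypot(*d);t=r/f
x=T[:3,:3]@np.r_[np.sin(t)*d/r,np.cos(t)];o=T[:3,3];p=o+x*(.2525-o[2])/x[2]
y=-.31;R=np.array([[np.cos(y),-np.sin(y)],[np.sin(y),np.cos(y)]]);g=np.array([.580,-.0385])
k=R.T@(p[:2]-g);print(p,k)
s=env.state()['tool_pos'];print(s)
for q in ([-.0022,.02],[-.06,.02],[k[0]-.060,k[1]],[k[0]-.027,k[1]]):print(q,(g+R@q).round(4),(g+R@q-s[:2]).round(4))
```

```text
[ 0.56587203 -0.07258398  0.2525    ] [-0.00305692 -0.03676918]
[ 0.57627774 -0.04303496  0.24124015]
[-0.0022, 0.02] [ 0.584  -0.0188] [0.0077 0.0243]
[-0.06, 0.02] [ 0.529  -0.0011] [-0.0473  0.0419]
[np.float64(-0.06305692459423733), np.float64(-0.03676917667163962)] [ 0.5087 -0.0543] [-0.0675 -0.0112]
[np.float64(-0.03005692459423733), np.float64(-0.03676917667163962)] [ 0.5402 -0.0643] [-0.0361 -0.0213]
```

```bash
python3 -m crank '[[[0.08,0.24,0,0,0,0,1],[-0.2,0.33,0,0,0,0,1],[-0.47,0.42,0,0,0,0,1],[-0.6,0.15,0,0,0,0,1],[-0.675,-0.11,0,0,0,0,1],[-0.675,-0.11,0,0,0,0,1]]]'
python3 -m crank '[[[0.1,-0.03,0,0,0,0,1],[0.2,-0.065,0,0,0,0,1],[0.29,-0.09,0,0,0,0,1],[0.35,-0.11,0,0,0,0,1],[0.41,-0.13,0,0,0,0,1],[0.47,-0.15,0,0,0,0,1]]]'
python3 -m crank '[[[0.05,-0.015,0,0,0,0,1],[0.1,-0.03,0,0,0,0,1],[0.15,-0.048,0,0,0,0,1]]]'
```

```text
time: 5.68
tool_pos: [0.5085, -0.0553, 0.2419]
orientation: [[0.952, -0.306, -0.0], [-0.306, -0.952, -0.001], [0.0, 0.001, -1.0]]
force: [0.2, -0.4, 0.3]
opening: 0.0007
grasp_force: 0.0
time: 6.42
tool_pos: [0.5561, -0.0687, 0.2415]
orientation: [[0.953, -0.304, -0.001], [-0.304, -0.953, 0.0], [-0.001, -0.0, -1.0]]
force: [-1.7, 0.5, 1.2]
opening: 0.0004
grasp_force: 1.2
time: 6.8
tool_pos: [0.5712, -0.0736, 0.2413]
orientation: [[0.953, -0.304, -0.0], [-0.304, -0.953, 0.0], [-0.0, -0.0, -1.0]]
force: [-2.2, 1.7, -0.8]
opening: 0.0008
grasp_force: 1.1
```

```bash
python3 -m crank '[[[0.04,-0.012,0,0,0,0,1],[0.08,-0.025,0,0,0,0,1]]]'
python3 -m crank '[[[0.02,-0.006,0,0,0,0,1],[0.035,-0.011,0,0,0,0,1]]]'
python3 -m crank '[[[0.01,-0.003,0,0,0,0,1],[0.015,-0.005,0,0,0,0,1]]]'
```

```text
time: 7.05
tool_pos: [0.5789, -0.076, 0.2409]
orientation: [[0.953, -0.304, -0.001], [-0.304, -0.953, 0.001], [-0.001, -0.0, -1.0]]
force: [-1.6, 1.3, -1.5]
opening: 0.0003
grasp_force: 1.2
time: 7.3
tool_pos: [0.5825, -0.0774, 0.2412]
orientation: [[0.953, -0.304, -0.001], [-0.304, -0.953, -0.0], [-0.001, 0.0, -1.0]]
force: [-1.3, 1.9, -1.8]
opening: 0.0001
grasp_force: 1.1
time: 7.55
tool_pos: [0.584, -0.0779, 0.2415]
orientation: [[0.953, -0.304, -0.0], [-0.304, -0.953, -0.0], [-0.0, 0.0, -1.0]]
force: [-2.2, 1.3, -1.8]
opening: -0.0001
grasp_force: 1.2
```

Tool x is now about +16 mm and there is still no stop, so I'll creep forward.

```bash
for i in 1; do python3 -m crank '[[[0.01,-0.003,0,0,0,0,1],[0.015,-0.005,0,0,0,0,1]]]'; done
python3 -m crank '[[[0.01,-0.003,0,0,0,0,1],[0.01,-0.003,0,0,0,0,1]]]'
python3 -m crank '[[[0.01,-0.003,0,0,0,0,1],[0.01,-0.003,0,0,0,0,1]]]'
```

```text
time: 7.8
tool_pos: [0.5849, -0.0781, 0.2414]
orientation: [[0.953, -0.304, -0.002], [-0.304, -0.953, 0.0], [-0.002, 0.0, -1.0]]
force: [-3.4, 1.4, -1.7]
opening: 0.0003
grasp_force: 2.0
time: 8.05
tool_pos: [0.5854, -0.0783, 0.2413]
orientation: [[0.953, -0.304, -0.003], [-0.304, -0.953, 0.001], [-0.003, 0.0, -1.0]]
force: [-6.3, 2.0, -0.9]
opening: 0.0005
grasp_force: 2.7
time: 8.3
tool_pos: [0.5857, -0.0784, 0.2413]
orientation: [[0.953, -0.304, -0.004], [-0.304, -0.953, 0.001], [-0.004, 0.0, -1.0]]
force: [-6.3, 2.5, -0.0]
opening: 0.0004
grasp_force: 3.3
```

The force is climbing, so the lever is on its stop. One more light push, then back off and look.

```bash
python3 -m crank '[[[0.01,-0.003,0,0,0,0,1],[0.01,-0.003,0,0,0,0,1]]]'
python3 -m crank '[[[-0.1,0.03,0,0,0,0,1],[-0.4,0.12,0,0,0,0,1],[-0.7,0.2,0.3,0,0,0,1],[-0.8,0.24,0.6,0,0,0,1],[-0.8,0.24,0.6,0,0,0,1]]]'
python3 - <<'E'
from h import *
w=cap('wrist','w3');b=cap('side','side3')
i=cv2.resize(w['image'][60:320,200:460],(400,400),interpolation=cv2.INTER_CUBIC);j=cv2.resize(b['image'][145:265,210:330],(400,400),interpolation=cv2.INTER_CUBIC)
cv2.imwrite('pics/c3.png',np.hstack([i,j]))
E
```

```text
time: 8.55
tool_pos: [0.586, -0.0785, 0.2412]
orientation: [[0.953, -0.304, -0.006], [-0.304, -0.953, 0.001], [-0.006, 0.0, -1.0]]
force: [-7.7, 3.3, 0.4]
opening: 0.0003
grasp_force: 3.9
time: 9.18
tool_pos: [0.5108, -0.0558, 0.3051]
orientation: [[0.953, -0.304, 0.01], [-0.304, -0.953, -0.003], [0.011, -0.0, -1.0]]
force: [0.8, 0.3, -0.2]
opening: 0.0003
grasp_force: 0.0
```

View pics/c3.png

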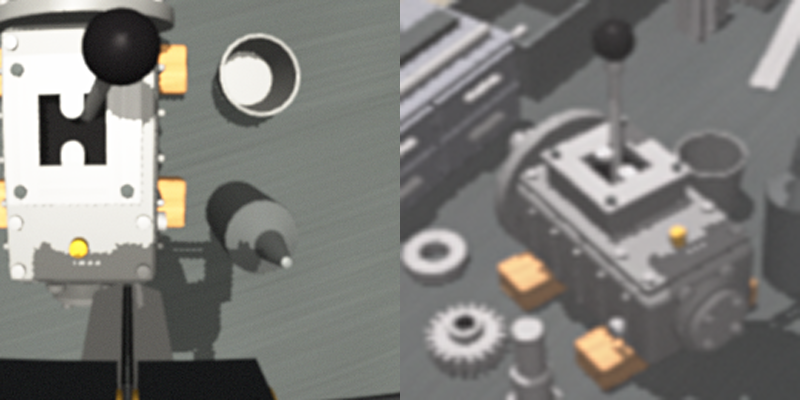

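The wrist view shows the knob at crop (121,47), forward and right, with the stem in the front of the right leg. Next I'll check the position numerically.

Run:
```python
from h import *
c=dict(np.load('w3.npz'));T=c['cam_to_world'];f=210/np.tan(np.radians(float(c['fovy']))/2)
d=np.array([200+121*.65-c['cx'],60+47*.65-c['cy']]);r=np.hypot(*d);t=r/f
x=T[:3,:3]@np.r_[np.sin(t)*d/r,np.cos(t)];o=T[:3,3];p=o+x*(.247-o[2])/x[2]
y=-.31;R=np.array([[np.cos(y),-np.sin(y)],[np.sin(y),np.cos(y)]]);g=np.array([.580,-.0385])
print(p,R.T@(p[:2]-g))
b=dict(np.load('side3.npz'));q=onz(b,210+213*.3,145+39*.3,.247);print(R.T@(q[:2]-g));print(env.state()['force'])
```

```text
[ 0.6106575 -0.0843583  0.247    ] [ 0.04318564 -0.03432007]
[ 0.04427437 -0.03432924]
[-0.57720231  0.2026005  -0.16754605]
```

The knob is 43 mm forward and 34 mm right, against a stop at 42 mm, so third is fully home and the robot is clear.

```bash
python3 -c "
from station import env
print(env.close_job())"
```

```text
the job is handed in; nothing more can be done
None
```

The gear lever is in third, fully home on its stop: pushed from neutral across to the right-hand leg and forward with under 10 N, never gripped and never entering fourth; no other parts were touched, and the job is handed in.

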